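Unlock the rinse basket and tip the nodules out

TASK

Pull the orange sprung knob up out of its notch, turn it to the side notch marked by the green tag and let it snap fully home there, which frees the mesh basket. Then push the basket's yellow bar over so that all three dark nodules roll out through the spout into the blue tray, without touching the nodules, and let the basket come back down level. Leave the bottles, the jar and the tray where they are.

Things in the scene. Friction and masses are not known exactly. Their poses are not given: they have to be found in the camera images.
- station: Fixed tipping rinse station: white base plate 230 x 216 x 10 mm, its near-tray edge at y = -66 mm and its far edge at y = +150 mm of this frame. Origin on the table top, z up. In this frame: the basket's pivot is a horizontal line along x at y = -60 mm, z = 110 mm, between two aluminium posts at x = +-92 mm (top at 128 mm); the spout and the tray lie towards -y; the knob's vertical axis is at x = 0, y = +115 mm. The station's yaw is within +-0.35 rad.
- knob (a joint): Turn of the orange knob about its vertical axis, rad, counter-clockwise from above positive. Notches at -1.3, 0 and +1.3 (stops at +-1.42). At 0 the steel tongue under the knob points to the station's -y, over the lug on the basket's back, and locks the basket; at +1.3 it points to the tag at the station's +x side, at -1.3 to the tag at the -x side, and the basket is free. A notch catches the knob within about 0.15 rad of its middle.
- plunger (a joint): How far the knob is pulled up out of its notch, m: 0 fully home, stop at 0.018. A spring pulls it down with 6 N at 0 and 10 N at 0.014. It can turn only when raised by more than 0.011; let go over a notch, it snaps down to 0.
- basket (a joint): Tilt of the basket about its pivot, rad: 0 level (resting), 1.0 fully tipped towards the tray. The wire basket is 120 x 110 mm inside, its floor 80 mm and its rim 130 mm above the table; a spout 100 mm wide rises from the floor at 30 degrees to a lip 45 mm beyond the pivot towards the station's -y. It falls back to level by its own weight. The nodules start to roll out at about 0.6 rad and all leave within about two seconds when held at 0.95.
- knob_grip (a point): Middle of the orange grip bar of the knob, 165 mm above the table when home, rising with the knob. The bar is 64 mm long (along the station's y when joint knob is 0, and turning with it), 14 mm thick and 36 mm high, its top 17 mm above this point; a white mark on top shows the end over the tongue. A black hub 28 mm across is under the bar, which is 18 mm deep below this point. The basket's back rim is 47 mm from the knob axis and 132 mm high.
- push_bar (a point): Middle of the yellow bar across the basket (106 mm long along the station's x, 10 mm thick, on two uprights): 100 mm straight above the pivot when level, so 210 mm above the table; it swings about the pivot towards the station's -y and down as the basket tips. Basket, nodules and friction need 5 to 8 N at the bar once the basket is unlocked. Below the bar it is open for 75 mm down to the nodules' tops.
- tag_green: Green round tag 28 mm across on a thin fixed post, top 96 mm above the table, 75 mm from the knob axis, in the direction of the notch to use. It is at the +x or -x side of the station by chance. Origin at the foot of the post, 10 mm above the table.
- tag_red: Red tag of the same shape, by the notch not to use, on the other side.
- nodule0: Dark brown ball-like manganese nodule, 46 mm across, about 110 g, origin at its centre. Starts in the basket.
- nodule1: Second nodule, the same.
- nodule2: Third nodule, the same.
- tray: Loose blue open tray, 180 mm (its x) x 210 mm (its y) x 55 mm high, wall and floor 5 mm. Origin at the centre of its underside. It stands under the spout, nearly square to the station.
- wash_bottle: White plastic bottle, 64 mm across, 185 mm tall. Origin at the centre of its underside. A bystander close to the station.
- sample_jar: Clear jar with blue lid, 68 mm across, 95 mm tall. Origin at the centre of its underside. A bystander.
- amber_bottle: Amber bottle with black cap, 60 mm across, 135 mm tall. Origin at the centre of its underside. A bystander.
There are look-alikes about, which are no part of the job. What is shaped like the nodule2 but purple is not meant.

How it is judged:
By the outcome, as a careful person would: the job done as asked, in the order asked, and still so for the second after the job is handed in, with the robot touching nothing.
It also fails if it takes over 58 s, if anything falls off the work surface, if the arm or the gripper's body presses on something with over 40 N, if the wrist force passes 120 N, or if a joint passes its speed limit or range.

ROBOT

A 7-joint arm with a two-finger parallel gripper is mounted at the origin on the work surface. World frame = base frame: x ahead of the robot, y to its left, z up, the work surface at z = 0. Lengths are in m, angles in degrees, forces in N, time in s.
With the tool pointing down it reaches from about 0.425 to 0.875 m from the base axis. Payload 4.7 kg.
Tool frame: the origin (TCP) lies midway between the tips of the shut fingers; the grasp point (between the pads) lies 19 mm behind it (env.tcp_to_grasp is the distance from the TCP to the grasp point, in m); z points along the fingers, x is the direction in which the jaws open and shut, and the axes are right-handed (so a half turn about z gives the same grasp; the last joint's range is limited). The gripper opens to 87 mm and grips with 3 to 60 N. Pads are 19 mm wide; open, the fingers measure 117 mm over their backs; the gripper's body (75 mm by 190 mm) begins 51 mm behind the grasp point.
Start: joints at [-65.999, 18.392, -4.016, 83.108, 1.295, 78.541, -3.26], TCP at [0.256, 0.597, 0.223] pointing down, gripper open.
Joint ranges: [-163.93, 163.93], [-17.29, 119.83], [-79.2, 71.16], [3.27, 140.29], [-89.18, 269.18], [5.43, 117.66], [-154.24, 154.24]. Speed limits (degrees/s): [147.25, 147.25, 180, 180, 180, 180, 180].

INTERFACE

Orientations are given as [roll, pitch, yaw] about the fixed x, y, z axes, in that order (R = Rz(yaw) Ry(pitch) Rx(roll)).
In Python, from cell import env, viewer gives the robot as it stands.
- The arm moves only by the shell command python3 -m pendant 'ROWS' [OPENING] [FORCE]. ROWS is JSON, a list of rows, each a list of 6 numbers: the shift along the tool's x, y, z each as a share of 0.1 m, from -1 to 1, then the turn, a rotation vector about the tool's x, y, z each as a share of 90 degrees, from -1 to 1. A call has exactly 8 rows; each row is the pose to reach, as a shift and turn from the pose commanded when the call began, along the tool's axes at that moment; what a row does not reach only later rows make up. A row lasts 1/8 s, in which the tool goes at most 62.5 mm and 10.7 degrees, less where a joint would pass 70% of its speed; a pose out of reach is approached as far as the arm can. A call with a number of a shift or a turn outside -1 to 1 is refused whole. A call with a gripper value outside its range is refused whole. OPENING is the finger opening in mm, from 0 to 87, set as the call begins (- or left out, the last holds). The fingers move at their own pace and stop on an object; FORCE is the grip in N (left out, the last holds). Time passes only in rows, so rows that repeat a pose let the fingers close, or fill a call up. It gives the time, the measured TCP pose, the force and the opening at its end, in the units of the state.
- env.get_obs(): the state, without advancing time (a new reading comes with each control period).
- viewer.read_camera(name): name is "side" or "top"; returns a dict with "frame" (384x512x3 uint8, red, green, blue), "fx", "fy", "cx", "cy" (pixels), "view" (4x4, takes a point from world to camera coordinates). Camera axes: x right, y down, z forward; pixel columns grow to the right and rows downward; lengths in m; the calibration is good to about 2 mm. A picture is of the moment at which its call begins. There is no depth.
- env.sign_off(): hands the job in, once; it reports no verdict.
The state is a dict: "time_s": time; "qpos": joint angles; "joint_velocities": joint speeds; "effort": joint torques, N m; "tool_pos": TCP position; "tool_rot": TCP orientation; "force": force on the tool from outside, world axes, zero at the start; "wrist_torque": the same for the moment, N m; "grip_width": finger opening in m.
Only numpy, scipy, OpenCV 4.12 (cv2) and the standard library are available. Lean on these libraries where they do the work, as an engineer would, in place of code of your own. Each camera call takes 0.05 s, during which the arm holds its last target.

## Working session

There is one attempt and no reset: what is moved stays moved. The work goes in short steps, Python scripts to look and compute and a shell command to move; the robot and the scene stay as the last step left them, time stands still between calls to the robot, and variables do not carry over. Pictures are saved under pics/ and viewed, and the job is handed in when it is done.

```bash
ls; mkdir -p pics; python3 - <<'E'
from cell import env, viewer
import cv2, numpy as np
for n in ("side","top"):
    c=viewer.read_camera(n); cv2.imwrite(f"pics/{n}0.png",c["frame"][:,:,::-1])
    print(n,c["fx"],c["fy"],c["cx"],c["cy"]); print(np.round(c["view"],4).tolist())
o=env.get_obs(); print({k:np.round(v,3).tolist() for k,v in o.items()}); print(env.tcp_to_grasp)
E
```

```text
pics
side 367.6423887865651 367.6423887865651 257.03319799262835 191.59957424650798
[[0.7397, -0.6727, 0.0173, -0.3368], [-0.4656, -0.5302, -0.7086, 0.4201], [0.4858, 0.5161, -0.7054, 0.5262], [0.0, 0.0, 0.0, 1.0]]
top 499.91175257023133 499.91175257023133 253.6031600503662 187.6784418161481
[[-0.001, -0.9997, 0.0261, 0.0956], [-0.9972, -0.001, -0.0754, 0.5692], [0.0754, -0.0261, -0.9968, 0.9957], [0.0, 0.0, 0.0, 1.0]]
{'time_s': 0.1, 'qpos': [-65.997, 18.435, -4.015, 83.167, 1.297, 78.541, -3.258], 'joint_velocities': [0.075, -0.177, -0.042, -0.179, -0.042, 0.125, 0.083], 'effort': [-0.0, -49.257, -0.406, -31.34, -0.064, 0.039, 0.0], 'tool_pos': [0.256, 0.597, 0.222], 'tool_rot': [179.993, 0.097, 66.809], 'force': [0.067, -0.92, 0.906], 'wrist_torque': [-0.043, -0.012, -0.014], 'grip_width': 0.087}
0.0187
```

View pics/side0.png

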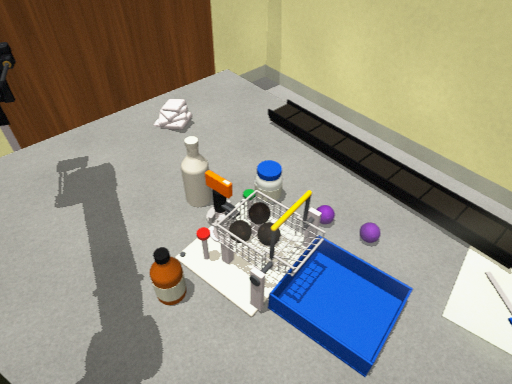

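View pics/top0.png

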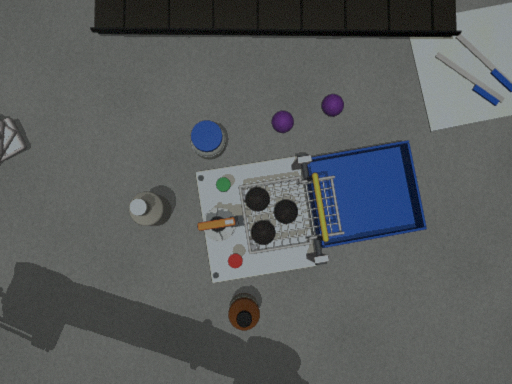

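```bash
cat > h.py <<'E'
from cell import env, viewer
import cv2, numpy as np
def cam(n): return viewer.read_camera(n)
def ray(c,u,v):
    R=c["view"][:3,:3]; t=c["view"][:3,3]
    return -R.T@t, R.T@np.array([(u-c["cx"])/c["fx"],(v-c["cy"])/c["fy"],1])
def onz(c,u,v,z):
    o,d=ray(c,u,v); return o+d*(z-o[2])/d[2]
def proj(c,p):
    q=c["view"][:3,:3]@np.asarray(p)+c["view"][:3,3]; return np.array([c["fx"]*q[0]/q[2]+c["cx"],c["fy"]*q[1]/q[2]+c["cy"]])
def tri(c1,p1,c2,p2):
    A=[];b=[]
    for c,p in((c1,p1),(c2,p2)):
        o,d=ray(c,*p); d/=np.linalg.norm(d); M=np.eye(3)-np.outer(d,d); A.append(M); b.append(M@o)
    A=np.vstack(A);b=np.hstack(b); x=np.linalg.lstsq(A,b,rcond=None)[0]; return x,np.linalg.norm(A@x-b)
RG={"orange":((6,180,120),(16,255,255)),"yellow":((24,150,120),(34,255,255)),"green":((50,120,60),(75,255,255)),"red":((0,190,100),(4,255,255))}
def blobs(c,col,k=2,mn=15):
    h=cv2.cvtColor(c["frame"],cv2.COLOR_RGB2HSV); m=cv2.inRange(h,*map(np.array,RG[col]))
    n,l,s,ce=cv2.connectedComponentsWithStats(m); out=[]
    for i in sorted(range(1,n),key=lambda i:-s[i,4])[:k]:
        if s[i,4]<mn: continue
        pts=np.argwhere(l==i)[:,::-1].astype(np.float32)
        out.append((s[i,4],ce[i],cv2.boxPoints(cv2.minAreaRect(pts)),s[i,:4]))
    return out
E
python3 - <<'E'
from h import *
np.set_printoptions(precision=4,suppress=True)
T=cam("top");S=cam("side")
for n,c in(("top",T),("side",S)):
    for col in RG:
        for b in blobs(c,col): print(n,col,b[0],b[1],b[2].round(1).tolist())
for col,z in(("green",.096),("red",.096),("yellow",.21),("orange",.182)):
    print(col,onz(T,*blobs(T,col)[0][1],z))
    print('  tri',tri(T,blobs(T,col)[0][1],S,blobs(S,col)[0][1]))
for n,c,sc in(("top",T,(130,290,190,350)),("side",S,(130,270,170,330))):
    a=c["frame"][sc[0]:sc[1],sc[2]:sc[3],::-1]; cv2.imwrite(f"pics/{n}1.png",cv2.resize(a,None,fx=4.5,fy=3.7,interpolation=cv2.INTER_CUBIC)) if 0 else cv2.imwrite(f"pics/{n}1.png",cv2.resize(a,None,fx=3.7,fy=3.7,interpolation=cv2.INTER_CUBIC))
E
```

```text
top yellow 119 [322.916  222.5714] [[316.3999938964844, 199.60000610351562], [321.0, 198.8000030517578], [328.1000061035156, 239.8000030517578], [323.5, 240.60000610351562]]
top yellow 77 [316.7792 187.6364] [[312.20001220703125, 174.10000610351562], [316.70001220703125, 173.39999389648438], [321.8999938964844, 204.39999389648438], [317.3999938964844, 205.10000610351562]]
top green 137 [223.0365 184.0876] [[217.0, 178.0], [229.0, 178.0], [229.0, 190.0], [217.0, 190.0]]
side orange 552 [164.9004 271.9728] [[147.5, 263.8999938964844], [177.10000610351562, 256.5], [182.8000030517578, 279.29998779296875], [153.1999969482422, 286.70001220703125]]
side orange 308 [218.4968 185.9351] [[199.1999969482422, 184.10000610351562], [205.60000610351562, 170.8000030517578], [235.6999969482422, 185.1999969482422], [229.3000030517578, 198.60000610351562]]
side yellow 272 [290.7794 210.    ] [[270.0, 227.0], [308.0, 189.0], [311.5, 192.5], [273.5, 230.5]]
side green 58 [247.4828 192.2931] [[241.3000030517578, 192.89999389648438], [249.89999389648438, 186.10000610351562], [253.60000610351562, 190.6999969482422], [245.0, 197.60000610351562]]
side red 117 [202.6239 233.2308] [[194.5, 233.5], [203.0, 225.0], [210.5, 232.5], [202.0, 241.0]]
green [0.5702 0.155  0.096 ]
  tri (array([0.5685, 0.1559, 0.1006]), np.float64(0.0023728378545163154))Traceback (most recent call last):
  File "<stdin>", line 8, in <module>
IndexError: list index out of range
```

```bash
python3 - <<'E'
from h import *
np.set_printoptions(precision=4,suppress=True)
T=cam("top");S=cam("side")
for n,c,sc in(("top",T,(140,290,190,350)),("side",S,(140,280,170,330))):
    a=c["frame"][sc[0]:sc[1],sc[2]:sc[3],::-1]; cv2.imwrite(f"pics/{n}2.png",cv2.resize(a,None,fx=4,fy=4,interpolation=cv2.INTER_CUBIC))
h=cv2.cvtColor(T["frame"],cv2.COLOR_RGB2HSV)
print(h[223:227,200:236:4].tolist()); print(h[261,228:242:3].tolist()); print(h[190:240:6,318].tolist())
E
```

```text
[[[13, 163, 138], [16, 169, 139], [17, 167, 142], [18, 169, 139], [18, 161, 141], [18, 161, 141], [17, 147, 142], [101, 13, 157], [19, 56, 147]], [[17, 169, 142], [18, 164, 145], [18, 163, 141], [18, 165, 142], [17, 160, 145], [18, 162, 143], [18, 155, 143], [15, 94, 146], [14, 138, 144]], [[18, 165, 142], [18, 159, 143], [18, 165, 142], [18, 158, 142], [18, 157, 143], [18, 159, 144], [16, 166, 141], [13, 170, 138], [12, 122, 88]], [[18, 159, 144], [18, 163, 142], [18, 161, 141], [18, 164, 145], [17, 166, 143], [16, 166, 143], [12, 165, 110], [6, 55, 98], [0, 4, 61]]]
[[0, 143, 136], [1, 174, 141], [0, 174, 141], [1, 175, 143], [1, 177, 140]]
[[31, 153, 148], [33, 149, 151], [28, 154, 146], [23, 155, 132], [38, 16, 63], [111, 173, 87], [110, 33, 69], [110, 168, 41], [125, 48, 32]]
```

View pics/top2.png

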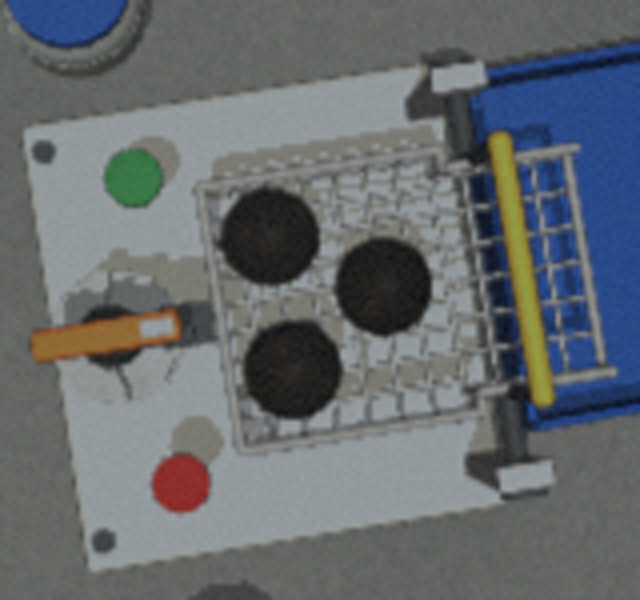

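View pics/side2.png

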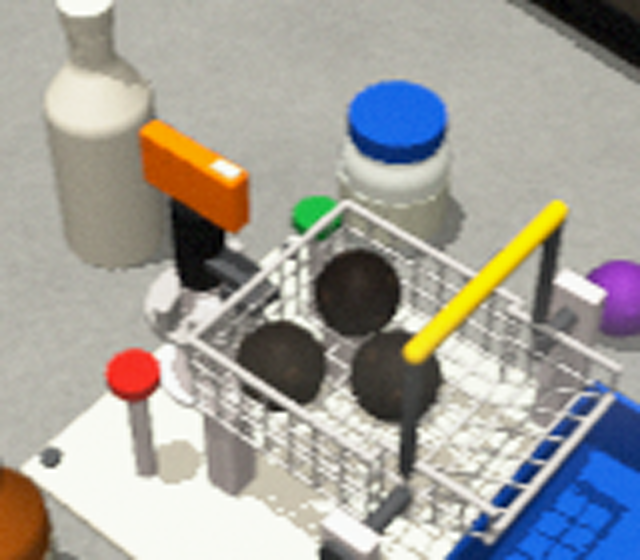

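```bash
cat >> h.py <<'E'
RG.update({"orange":((6,120,90),(22,255,255)),"yellow":((20,110,90),(36,255,255)),"red":((0,130,90),(4,255,255))})
E
python3 - <<'E'
from h import *
np.set_printoptions(precision=4,suppress=True)
T=cam("top");S=cam("side")
for col in RG:
    for n,c in(("top",T),("side",S)):
        for b in blobs(c,col,2): print(n,col,b[0],b[1],b[2].round(1).tolist())
g=onz(T,*blobs(T,"green")[0][1],.096); r=onz(T,*blobs(T,"red")[0][1],.096)
print("g",g,"r",r, np.linalg.norm(g-r))
d=g-r; yaw=np.arctan2(d[1],d[0]); print("yaw tags",yaw,np.degrees(yaw))
ex=np.array([np.cos(yaw),np.sin(yaw),0]);ey=np.array([-ex[1],ex[0],0])
print("knob axis tags",(g+r)/2+.02*ey)
b=blobs(T,"yellow")[0]; print("bar mid top",onz(T,*b[1],.213))
bx=b[2]; e=sorted(bx.tolist(),key=lambda p:p[1]); 
p1=onz(T,*np.mean(e[:2],0),.213);p2=onz(T,*np.mean(e[2:],0),.213);d=p1-p2;print(p1,p2,np.linalg.norm(d),"yaw bar",np.degrees(np.arctan2(d[1],d[0])))
print("tri yellow",tri(T,b[1],S,blobs(S,"yellow")[0][1]))
# refined in-plane grip: corners from zoom picture (4x, offset 190,140)
for nm,p,z in(("barL",(498,137),.213),("barR",(543,402),.213),("kA",(33,346),.182),("kB",(180,324),.182),("postL",(459,77),.128),("postR",(527,475),.128),("pl1",(25,127),.01),("pl2",(92,569),.01)):
    q=onz(T,190+p[0]/4,140+p[1]/4,z); print(nm,q)
E
```

```text
top orange 243 [213.8313 223.749 ] [[197.10000610351562, 222.10000610351562], [233.60000610351562, 216.60000610351562], [234.8000030517578, 224.60000610351562], [198.3000030517578, 230.10000610351562]]
side orange 1648 [59.321  82.1274] [[20.100000381469727, 1.600000023841858], [44.5, -6.300000190734863], [86.69999694824219, 123.19999694824219], [62.400001525878906, 131.1999969482422]]
side orange 1053 [188.8424  44.2222] [[172.1999969482422, 1.5], [190.6999969482422, -1.600000023841858], [204.39999389648438, 80.4000015258789], [185.89999389648438, 83.5]]
top yellow 379 [319.8259 206.6174] [[311.3999938964844, 173.3000030517578], [316.8999938964844, 172.39999389648438], [328.20001220703125, 240.5], [322.70001220703125, 241.39999389648438]]
side yellow 335 [290.4149 210.7194] [[269.0, 228.0], [308.5, 188.5], [312.5, 192.5], [273.0, 232.0]]
side yellow 62 [214.7581 175.8548] [[205.8000030517578, 172.3000030517578], [207.60000610351562, 169.39999389648438], [224.5, 179.5], [222.6999969482422, 182.39999389648438]]
top green 135 [222.9704 184.1556] [[217.0, 178.0], [229.0, 178.0], [229.0,
[... 306 characters left out ...]
0]]
side red 139 [202.8921 233.2086] [[196.0, 227.0], [209.0, 227.0], [209.0, 239.0], [196.0, 239.0]]
g [0.57   0.1552 0.096 ] r [0.4278 0.1326 0.096 ] 0.14404902955676324
yaw tags 0.15718993549689117 9.006319885905508
knob axis tags [0.4958 0.1636 0.096 ]
bar mid top [ 0.5235 -0.0084  0.213 ]
[0.5794 0.0005 0.213 ] [ 0.4673 -0.0171  0.213 ] 0.1134906389427018 yaw bar 8.885401383907267
tri yellow (array([ 0.5224, -0.0079,  0.2095]), np.float64(0.0021944174894565163))
barL [ 0.577  -0.0001  0.213 ]
barR [ 0.4679 -0.0175  0.213 ]
kA [0.491  0.1937 0.182 ]
kB [0.5002 0.1315 0.182 ]
postL [0.6133 0.0048 0.128 ]
postR [ 0.4326 -0.0244  0.128 ]
pl1 [0.6026 0.213  0.01  ]
pl2 [0.3783 0.1776 0.01  ]
```

```bash
cat >> h.py <<'E'
from scipy.spatial.transform import Rotation as Ro
YAW=np.radians(9.0); EX=np.array([np.cos(YAW),np.sin(YAW),0]); EY=np.array([-EX[1],EX[0],0]); EZ=np.array([0,0,1.])
KN=np.array([.4957,.163,0]); BAR=np.array([.5231,-.0088,.21])
def plan(p,yaw):
    o=env.get_obs(); R=Ro.from_euler("xyz",o["tool_rot"],degrees=True); G=Ro.from_euler("xyz",[180,0,yaw],degrees=True)
    d=R.inv().apply(np.asarray(p)-o["tool_pos"])/.1; r=(R.inv()*G).as_rotvec(degrees=True)/90
    print("shift",d.round(3),"turn",r.round(3))
def st():
    o=env.get_obs(); print("t",round(o["time_s"],2),"pos",np.round(o["tool_pos"],4),"rot",np.round(o["tool_rot"],1),"F",np.round(o["force"],1),"w",round(o["grip_width"],4))
E
python3 -c "
from h import *
plan([KN[0],KN[1],.24],9)"
```

```text
shift [-3.049  3.914 -0.175] turn [0.    0.    0.642]
```

```bash

python3 -m pendant '[[-0.1,0.12,-0.05,0,0,0],[-0.2,0.25,-0.1,0,0,0],[-0.3,0.4,-0.15,0,0,0],[-0.4,0.55,-0.17,0,0,0],[-0.5,0.7,-0.17,0,0,0],[-0.6,0.8,-0.17,0,0,0],[-0.7,0.9,-0.17,0,0,0],[-0.76,0.98,-0.17,0,0,0]]' 87 30
python3 -m pendant '[[-0.1,0.12,0,0,0,0],[-0.2,0.25,0,0,0,0],[-0.3,0.4,0,0,0,0],[-0.4,0.55,0,0,0,0],[-0.5,0.7,0,0,0,0],[-0.6,0.8,0,0,0,0],[-0.7,0.9,0,0,0,0],[-0.76,0.98,0,0,0,0]]'
python3 -m pendant '[[-0.1,0.12,0,0,0,0],[-0.2,0.25,0,0,0,0],[-0.3,0.4,0,0,0,0],[-0.4,0.55,0,0,0,0],[-0.5,0.7,0,0,0,0],[-0.6,0.8,0,0,0,0],[-0.7,0.9,0,0,0,0],[-0.76,0.98,0,0,0,0]]'
python3 -c "
from h import *
st();plan([KN[0],KN[1],.24],9)"
```

```text
time_s: 1.4
tool_pos: [0.3164, 0.4882, 0.2395]
tool_rot: [180.0, 0.0, 66.8]
force: [-0.0, -0.1, -0.6]
grip_width: 0.0867
time_s: 2.4
tool_pos: [0.3766, 0.3798, 0.2397]
tool_rot: [180.0, -0.0, 66.8]
force: [-0.1, 1.1, -0.1]
grip_width: 0.0871
time_s: 3.4
tool_pos: [0.4368, 0.2713, 0.2397]
tool_rot: [180.0, -0.0, 66.8]
force: [0.3, -0.3, 0.5]
grip_width: 0.0869
t 3.4 pos [0.4368 0.2713 0.2397] rot [180.   -0.   66.8] F [ 0.3 -0.3  0.5] w 0.0869
shift [-0.763  0.968 -0.004] turn [-0.    -0.     0.642]
```

```bash

python3 -m pendant '[[-0.1,0.12,0,0,0,0.08],[-0.2,0.25,0,0,0,0.17],[-0.3,0.4,0,0,0,0.26],[-0.4,0.55,0,0,0,0.36],[-0.5,0.7,0,0,0,0.45],[-0.6,0.8,0,0,0,0.54],[-0.7,0.9,0,0,0,0.61],[-0.763,0.968,0,0,0,0.642]]'
python3 -c "
from h import *
st();plan([KN[0],KN[1],.149],9)
for n in('top','side'):
    c=cam(n); a=c['frame'][60:300,120:380] if n=='top' else c['frame'][60:300,120:380]
    cv2.imwrite(f'pics/{n}3.png',cv2.resize(a[:,:,::-1],None,fx=2.4,fy=2.4))
"
```

```text
time_s: 4.4
tool_pos: [0.4957, 0.1633, 0.2396]
tool_rot: [-180.0, -0.0, 8.9]
force: [0.5, -0.5, -0.6]
grip_width: 0.0869
t 4.4 pos [0.4957 0.1633 0.2396] rot [-180.    -0.     8.9] F [ 0.5 -0.5 -0.6] w 0.0869
shift [-0.     0.003  0.906] turn [-0.    -0.    -0.001]
```

View pics/side3.png

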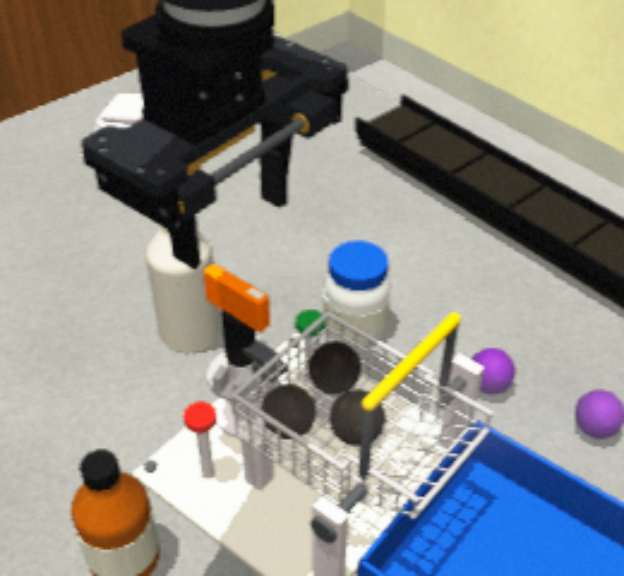

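View pics/top3.png

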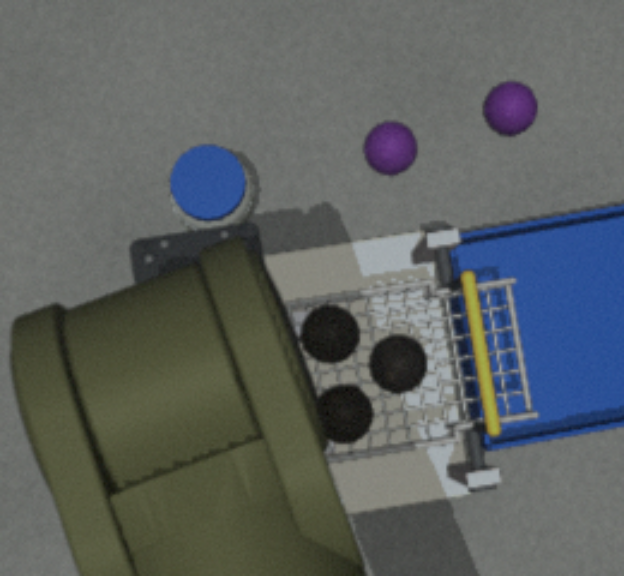

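```bash

python3 -m pendant '[[0,0,0.1,0,0,0],[0,0,0.25,0,0,0],[0,0,0.4,0,0,0],[0,0,0.55,0,0,0],[0,0,0.7,0,0,0],[0,0,0.8,0,0,0],[0,0,0.87,0,0,0],[0,0,0.906,0,0,0]]' 87
python3 -m pendant '[[0,0,0,0,0,0],[0,0,0,0,0,0],[0,0,0,0,0,0],[0,0,0,0,0,0],[0,0,0,0,0,0],[0,0,0,0,0,0],[0,0,0,0,0,0],[0,0,0,0,0,0]]' 0 40
python3 -c "
from h import *
st()
c=cam('side'); cv2.imwrite('pics/s4.png',cv2.resize(c['frame'][100:280,140:340,::-1],None,fx=3,fy=3))
"
```

```text
time_s: 5.5
tool_pos: [0.4955, 0.1639, 0.1487]
tool_rot: [-180.0, -0.0, 9.0]
force: [0.2, -0.8, 0.7]
grip_width: 0.0869
time_s: 6.5
tool_pos: [0.4962, 0.164, 0.1491]
tool_rot: [-180.0, -0.1, 9.0]
force: [7.6, 1.2, -5.2]
grip_width: 0.0149
t 6.5 pos [0.4962 0.164  0.1491] rot [-1.8e+02 -1.0e-01  9.0e+00] F [ 7.6  1.2 -5.2] w 0.0149
```

View pics/s4.png

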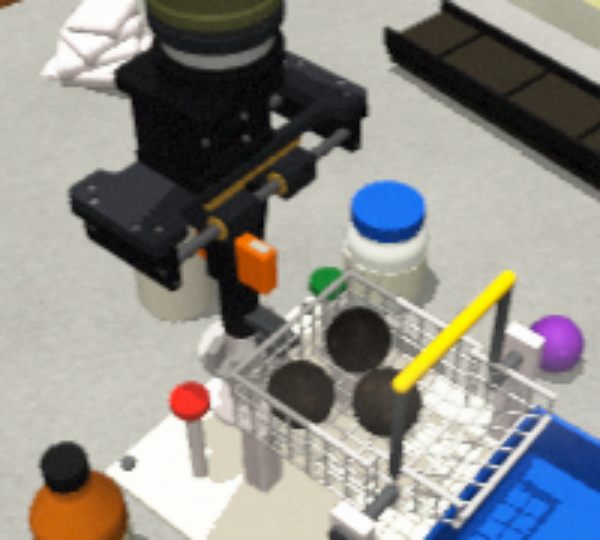

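```bash

python3 -m pendant '[[0.008,0,-0.03,0,0,0],[0.008,0,-0.06,0,0,0],[0.008,0,-0.09,0,0,0],[0.008,0,-0.11,0,0,0],[0.008,0,-0.13,0,0,0],[0.008,0,-0.15,0,0,0],[0.008,0,-0.16,0,0,0],[0.008,0,-0.16,0,0,0]]'
python3 -c "
from h import *
st()
c=cam('side'); cv2.imwrite('pics/s5.png',cv2.resize(c['frame'][100:280,140:340,::-1],None,fx=3,fy=3))
"
```

```text
time_s: 7.55
tool_pos: [0.4967, 0.164, 0.1632]
tool_rot: [180.0, -0.1, 9.0]
force: [5.9, 1.8, -11.2]
grip_width: 0.0138
t 7.55 pos [0.4967 0.164  0.1632] rot [ 1.8e+02 -1.0e-01  9.0e+00] F [  5.9   1.8 -11.2] w 0.0138
```

View pics/s5.png

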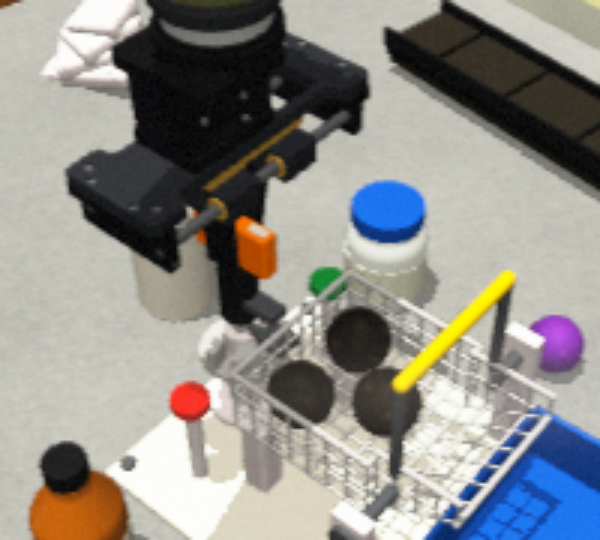

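```bash

python3 -m pendant '[[0.005,0,-0.01,0,0,-0.03],[0.005,0,-0.01,0,0,-0.08],[0.005,0,-0.01,0,0,-0.14],[0.005,0,-0.01,0,0,-0.2],[0.005,0,-0.01,0,0,-0.26],[0.005,0,-0.01,0,0,-0.32],[0.005,0,-0.01,0,0,-0.37],[0.005,0,-0.01,0,0,-0.4]]'
python3 -c "
from h import *
st()
c=cam('side'); cv2.imwrite('pics/s6.png',cv2.resize(c['frame'][100:280,140:340,::-1],None,fx=3,fy=3))
"
```

```text
time_s: 8.6
tool_pos: [0.4971, 0.1642, 0.164]
tool_rot: [180.0, -0.0, 45.1]
force: [5.7, 2.4, -12.2]
grip_width: 0.0139
t 8.6 pos [0.4971 0.1642 0.164 ] rot [180.   -0.   45.1] F [  5.7   2.4 -12.2] w 0.0139
```

View pics/s6.png

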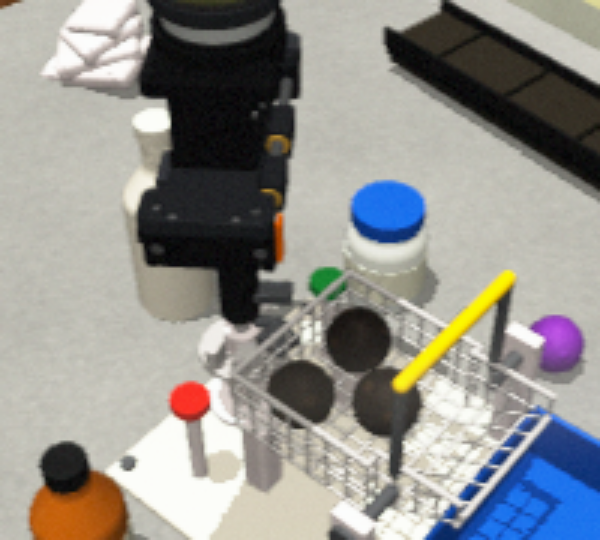

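```bash

python3 -m pendant '[[0,0,0,0,0,-0.05],[0,0,0,0,0,-0.12],[0,0,0,0,0,-0.19],[0,0,0,0,0,-0.26],[0,0,0,0,0,-0.33],[0,0,0,0,0,-0.39],[0,0,0,0,0,-0.427],[0,0,0,0,0,-0.427]]'
python3 -c "
from h import *
st()
c=cam('side'); cv2.imwrite('pics/s7.png',cv2.resize(c['frame'][100:280,140:340,::-1],None,fx=3,fy=3))
"
```

```text
time_s: 9.65
tool_pos: [0.4972, 0.1644, 0.164]
tool_rot: [179.9, -0.0, 83.5]
force: [6.4, 2.9, -12.4]
grip_width: 0.0135
t 9.65 pos [0.4972 0.1644 0.164 ] rot [179.9  -0.   83.5] F [  6.4   2.9 -12.4] w 0.0135
```

View pics/s7.png

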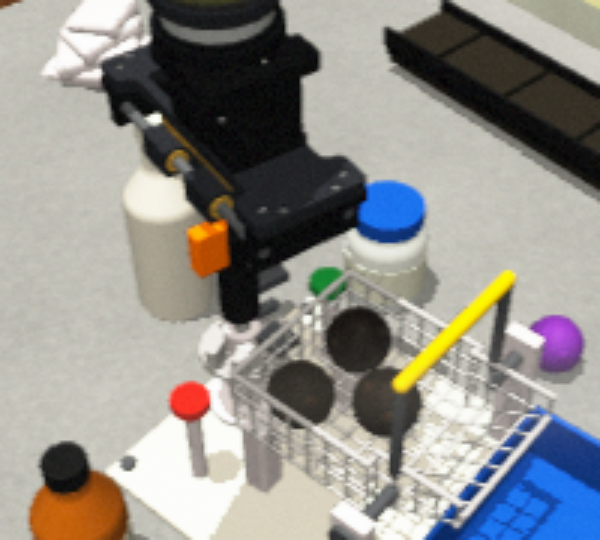

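```bash

python3 -m pendant '[[0,0,0.02,0,0,0],[0,0,0.05,0,0,0],[0,0,0.08,0,0,0],[0,0,0.1,0,0,0],[0,0,0.12,0,0,0],[0,0,0.14,0,0,0],[0,0,0.145,0,0,0],[0,0,0.145,0,0,0]]'
python3 -m pendant '[[0,0,0,0,0,0],[0,0,0,0,0,0],[0,0,0,0,0,0],[0,0,0,0,0,0],[0,0,0,0,0,0],[0,0,0,0,0,0],[0,0,0,0,0,0],[0,0,0,0,0,0]]' 44 
python3 -c "
from h import *
st()
c=cam('side'); cv2.imwrite('pics/s8.png',cv2.resize(c['frame'][100:280,140:340,::-1],None,fx=3,fy=3))
"
```

```text
time_s: 10.7
tool_pos: [0.4973, 0.1645, 0.1508]
tool_rot: [179.9, -0.0, 83.5]
force: [4.8, 2.9, -6.8]
grip_width: 0.0138
time_s: 11.7
tool_pos: [0.4967, 0.1641, 0.1515]
tool_rot: [180.0, -0.0, 83.5]
force: [0.1, 0.1, -0.8]
grip_width: 0.0439
t 11.7 pos [0.4967 0.1641 0.1515] rot [180.   -0.   83.5] F [ 0.1  0.1 -0.8] w 0.0439
```

View pics/s8.png

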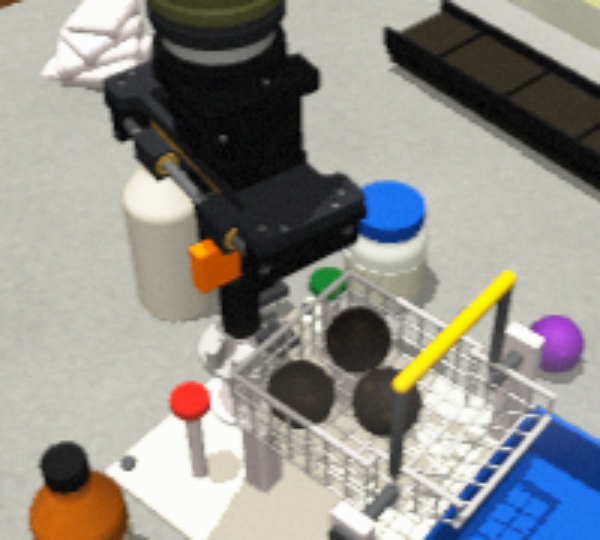

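```bash

python3 -m pendant '[[0,0,-0.1,0,0,0],[0,0,-0.25,0,0,0],[0,0,-0.4,0,0,0],[0,0,-0.55,0,0,0],[0,0,-0.7,0,0,0],[0,0,-0.82,0,0,0],[0,0,-0.92,0,0,0],[0,0,-0.95,0,0,0]]' 
python3 -c "
from h import *
st()
c=cam('side'); cv2.imwrite('pics/s9.png',cv2.resize(c['frame'][100:280,140:340,::-1],None,fx=3,fy=3))
plan(BAR+.03*EY+[0,0,.05],9)
"
```

```text
time_s: 12.75
tool_pos: [0.4969, 0.1642, 0.2472]
tool_rot: [180.0, -0.0, 83.5]
force: [-0.1, -0.6, 0.2]
grip_width: 0.0438
t 12.75 pos [0.4969 0.1642 0.2472] rot [180.   -0.   83.5] F [-0.1 -0.6  0.2] w 0.0438
shift [-1.399  0.377 -0.13 ] turn [ 0.    -0.     0.827]
```

View pics/s9.png

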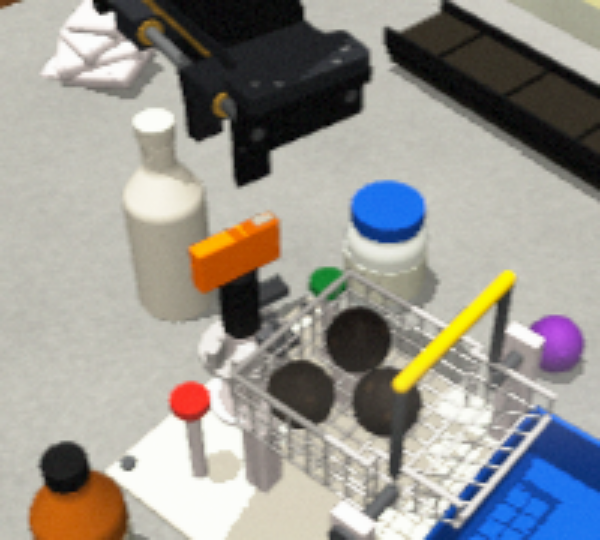

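```bash
python3 -c "
from h import *
c=cam('side'); h=cv2.cvtColor(c['frame'],cv2.COLOR_RGB2HSV)[150:215,190:250]
m=cv2.inRange(h,(6,150,90),(22,255,255)); ys,xs=np.nonzero(m); print('bbox',190+xs.min(),190+xs.max(),150+ys.min(),150+ys.max())
for z in(0,.004,.011):
  for a in (74.5,69,80):
    t=np.radians(9+a-90); L=np.array([np.cos(t),np.sin(t),0]);W=np.array([-L[1],L[0],0])
    P=np.array([proj(c,[.4966,.1638,0]+s*.032*L+u*.007*W+np.array([0,0,w+z])) for s in(-1,1) for u in(-1,1) for w in(.147,.182)])
    print(z,a,P.min(0).round(1),P.max(0).round(1))
"
```

```text
bbox 203 232 173 197
0 74.5 [202.2 169.8] [234.2 199. ]
0 69 [201.8 170.6] [234.7 198.2]
0 80 [202.8 169.2] [233.6 199.8]
0.004 74.5 [202.  168.3] [234.2 197.6]
0.004 69 [201.6 169.1] [234.6 196.8]
0.004 80 [202.6 167.7] [233.6 198.4]
0.011 74.5 [201.7 165.7] [234.1 195.2]
0.011 69 [201.3 166.4] [234.6 194.3]
0.011 80 [202.3 165. ] [233.5 195.9]
```

```bash

python3 -m pendant '[[-0.08,0.02,-0.05,0,0,0.04],[-0.18,0.05,-0.1,0,0,0.1],[-0.28,0.08,-0.13,0,0,0.16],[-0.38,0.11,-0.13,0,0,0.22],[-0.48,0.14,-0.13,0,0,0.28],[-0.58,0.17,-0.13,0,0,0.34],[-0.67,0.19,-0.13,0,0,0.4],[-0.7,0.19,-0.13,0,0,0.42]]' 0 20
python3 -c "
from h import *
st()
plan(BAR+.03*EY+[0,0,.05],9)
"
```

```text
time_s: 13.85
tool_pos: [0.5074, 0.0917, 0.2589]
tool_rot: [-180.0, 0.1, 45.6]
force: [0.4, 0.1, -1.2]
grip_width: 0.0007
t 13.85 pos [0.5074 0.0917 0.2589] rot [-1.80e+02  1.00e-01  4.56e+01] F [ 0.4  0.1 -1.2] w 0.0007
shift [-0.428  0.575 -0.011] turn [-0.     0.001  0.406]
```

```bash

python3 -m pendant '[[-0.05,0.06,0,0,0,0.04],[-0.11,0.15,0,0,0,0.1],[-0.18,0.24,0,0,0,0.17],[-0.25,0.33,0,0,0,0.23],[-0.31,0.42,0,0,0,0.3],[-0.37,0.5,0,0,0,0.36],[-0.43,0.575,0,0,0,0.406],[-0.43,0.575,0,0,0,0.406]]'
python3 -c "
from h import *
st()
plan(BAR+.03*EY+[0,0,-.022],9)
c=cam('side'); cv2.imwrite('pics/s10.png',cv2.resize(c['frame'][100:280,200:400,::-1],None,fx=3,fy=3))
"
```

```text
time_s: 14.85
tool_pos: [0.5185, 0.021, 0.2592]
tool_rot: [180.0, 0.0, 9.1]
force: [0.1, 0.5, -0.1]
grip_width: 0.0004
t 14.85 pos [0.5185 0.021  0.2592] rot [180.    0.    9.1] F [ 0.1  0.5 -0.1] w 0.0004
shift [-0.001  0.001  0.712] turn [0.    0.    0.001]
```

View pics/s10.png

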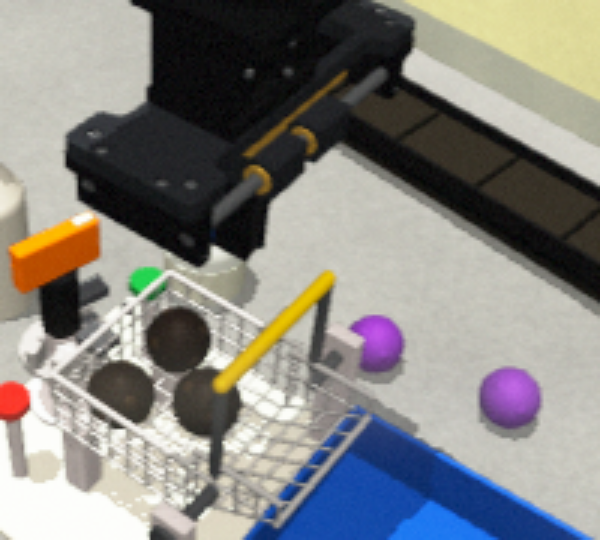

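```bash

python3 -m pendant '[[0,0,0.1,0,0,0],[0,0,0.2,0,0,0],[0,0,0.3,0,0,0],[0,0,0.4,0,0,0],[0,0,0.5,0,0,0],[0,0,0.6,0,0,0],[0,0,0.68,0,0,0],[0,0,0.712,0,0,0]]'
python3 -m pendant '[[0,0.1,0,0,0,0],[0,0.155,0,0,0,0],[0,0.225,0.003,0,0,0],[0,0.305,0.011,0,0,0],[0,0.383,0.026,0,0,0],[0,0.46,0.048,0,0,0],[0,0.526,0.071,0,0,0],[0,0.59,0.1,0,0,0]]'
python3 -c "
from h import *
st()
c=cam('side'); cv2.imwrite('pics/s11.png',cv2.resize(c['frame'][100:300,200:420,::-1],None,fx=3,fy=3))
"
```

```text
time_s: 15.9
tool_pos: [0.5184, 0.0214, 0.1876]
tool_rot: [-180.0, 0.0, 9.1]
force: [-0.5, -0.1, 0.6]
grip_width: 0.0006
time_s: 16.9
tool_pos: [0.5285, -0.0372, 0.1784]
tool_rot: [-180.0, -0.1, 9.1]
force: [-0.5, 3.2, 1.8]
grip_width: 0.0005
t 16.9 pos [ 0.5285 -0.0372  0.1784] rot [-1.8e+02 -1.0e-01  9.1e+00] F [-0.5  3.2  1.8] w 0.0005
```

View pics/s11.png

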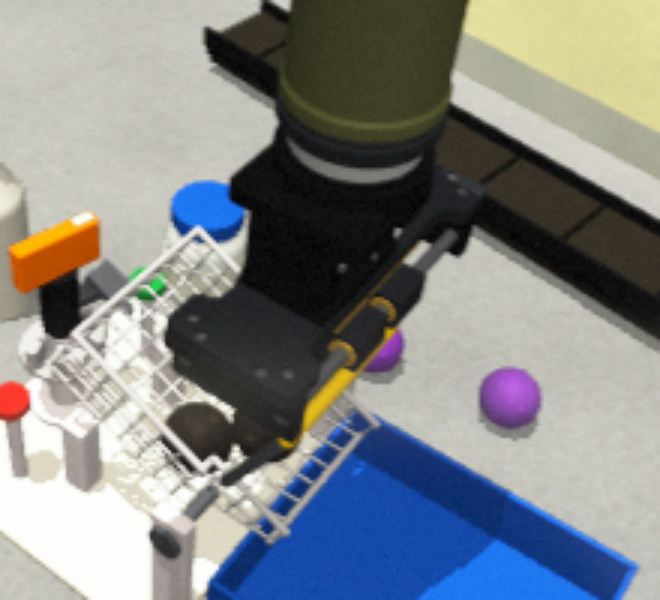

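```bash

python3 -m pendant '[[0,0.036,0.018,0,0,0],[0,0.071,0.037,0,0,0],[0,0.105,0.058,0,0,0],[0,0.138,0.08,0,0,0],[0,0.17,0.104,0,0,0],[0,0.2,0.129,0,0,0],[0,0.224,0.148,0,0,0],[0,0.247,0.168,0,0,0]]'
python3 -m pendant '[[0,0.025,0.02,0,0,0],[0,0.045,0.045,0,0,0],[0,0.065,0.065,0,0,0],[0,0.085,0.085,0,0,0],[0,0.105,0.11,0,0,0],[0,0.12,0.13,0,0,0],[0,0.137,0.158,0,0,0],[0,0.137,0.158,0,0,0]]'
python3 -c "
from h import *
st()
for n in('side','top'):
  c=cam(n); cv2.imwrite(f'pics/{n}12.png',cv2.resize(c['frame'][100:300,200:440,::-1],None,fx=3,fy=3))
"
```

```text
time_s: 17.95
tool_pos: [0.5317, -0.0614, 0.1613]
tool_rot: [-180.0, 0.0, 9.1]
force: [-2.1, 1.4, 1.4]
grip_width: 0.0007
time_s: 18.95
tool_pos: [0.534, -0.075, 0.1455]
tool_rot: [180.0, 0.0, 9.1]
force: [-1.3, 1.9, 0.9]
grip_width: 0.0001
t 18.95 pos [ 0.534  -0.075   0.1455] rot [180.    0.    9.1] F [-1.3  1.9  0.9] w 0.0001
```

View pics/side12.png

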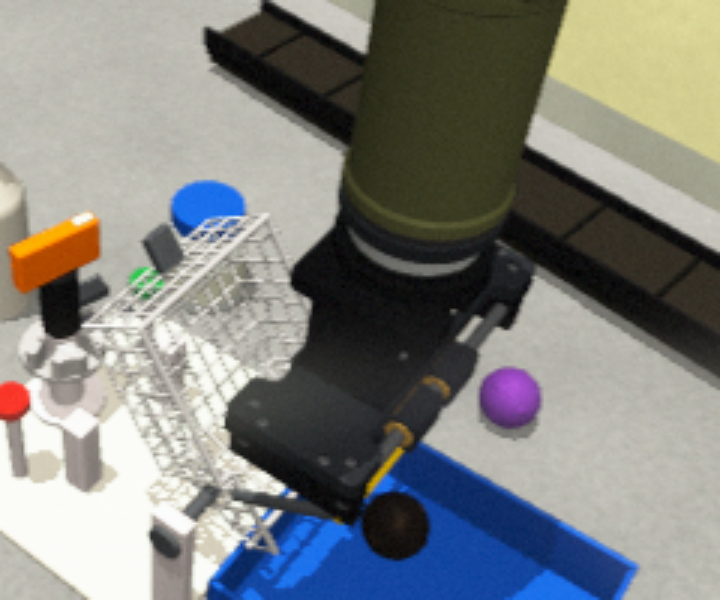

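View pics/top12.png

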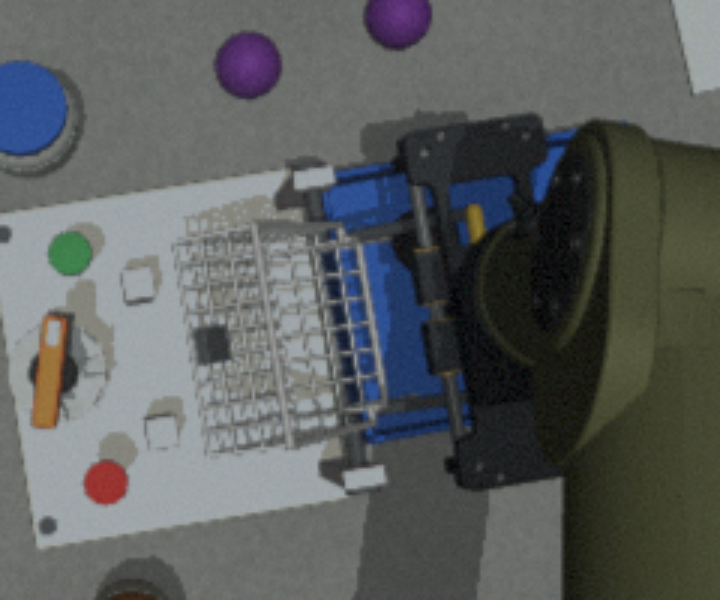

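```bash

python3 -m pendant '[[0,0.005,0.005,0,0,0],[0,0.005,0.005,0,0,0],[0,0.005,0.005,0,0,0],[0,0.005,0.005,0,0,0],[0,0.005,0.005,0,0,0],[0,0.005,0.005,0,0,0],[0,0.005,0.005,0,0,0],[0,0.005,0.005,0,0,0]]'
python3 -m pendant '[[0,0,0,0,0,0],[0,0,0,0,0,0],[0,0,0,0,0,0],[0,0,0,0,0,0],[0,0,0,0,0,0],[0,0,0,0,0,0],[0,0,0,0,0,0],[0,0,0,0,0,0]]'
python3 -c "
from h import *
st()
for n in('side','top'):
  c=cam(n); cv2.imwrite(f'pics/{n}13.png',cv2.resize(c['frame'][100:340,200:440,::-1],None,fx=2.5,fy=2.5))
"
```

```text
time_s: 20.05
tool_pos: [0.5341, -0.0752, 0.1451]
tool_rot: [-180.0, 0.0, 9.1]
force: [-2.3, 2.7, 0.6]
grip_width: 0.0004
time_s: 21.05
tool_pos: [0.5342, -0.0753, 0.1451]
tool_rot: [-180.0, -0.0, 9.1]
force: [-2.5, 1.9, 0.8]
grip_width: 0.0003
t 21.05 pos [ 0.5342 -0.0753  0.1451] rot [-180.    -0.     9.1] F [-2.5  1.9  0.8] w 0.0003
```

View pics/side13.png

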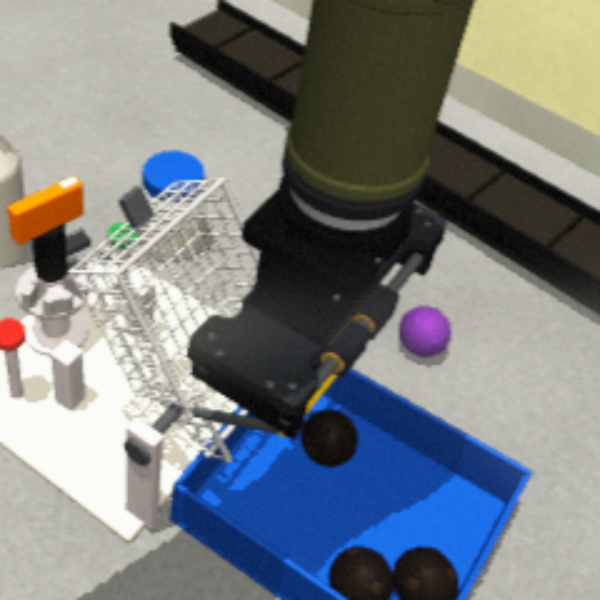

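View pics/top13.png

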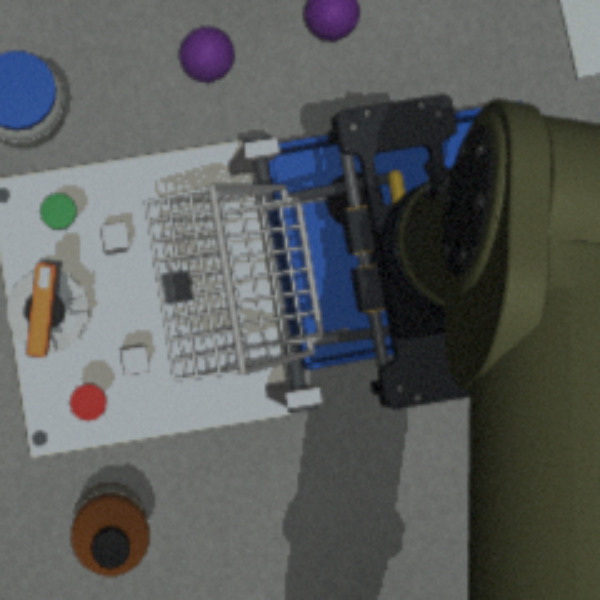

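```bash

python3 -m pendant '[[0,-0.022,-0.029,0,0,0],[0,-0.053,-0.068,0,0,0],[0,-0.086,-0.106,0,0,0],[0,-0.121,-0.142,0,0,0],[0,-0.157,-0.176,0,0,0],[0,-0.195,-0.209,0,0,0],[0,-0.227,-0.233,0,0,0],[0,-0.259,-0.256,0,0,0]]'
python3 -m pendant '[[0,-0.042,-0.028,0,0,0],[0,-0.086,-0.053,0,0,0],[0,-0.13,-0.076,0,0,0],[0,-0.176,-0.096,0,0,0],[0,-0.222,-0.114,0,0,0],[0,-0.269,-0.13,0,0,0],[0,-0.298,-0.139,0,0,0],[0,-0.318,-0.144,0,0,0]]'
python3 -m pendant '[[0,-0.039,-0.009,0,0,0],[0,-0.078,-0.017,0,0,0],[0,-0.117,-0.023,0,0,0],[0,-0.157,-0.027,0,0,0],[0,-0.197,-0.03,0,0,0],[0,-0.227,-0.031,0,0,0],[0,-0.32,-0.031,0,0,0],[0,-0.4,-0.031,0,0,0]]'
python3 -c "
from h import *
st()
for n in('side','top'):
  c=cam(n); cv2.imwrite(f'pics/{n}14.png',cv2.resize(c['frame'][100:340,190:440,::-1],None,fx=2.5,fy=2.5))
"
```

```text
time_s: 22.15
tool_pos: [0.53, -0.0491, 0.1707]
tool_rot: [-180.0, 0.0, 9.1]
force: [-1.8, 3.4, -0.9]
grip_width: 0.0002
time_s: 23.15
tool_pos: [0.5252, -0.0181, 0.1853]
tool_rot: [180.0, -0.0, 9.1]
force: [0.1, 3.2, -2.4]
grip_width: 0.0005
time_s: 24.15
tool_pos: [0.519, 0.021, 0.1887]
tool_rot: [179.9, -0.0, 9.1]
force: [0.1, 0.4, -1.1]
grip_width: 0.0004
t 24.15 pos [0.519  0.021  0.1887] rot [179.9  -0.    9.1] F [ 0.1  0.4 -1.1] w 0.0004
```

View pics/side14.png

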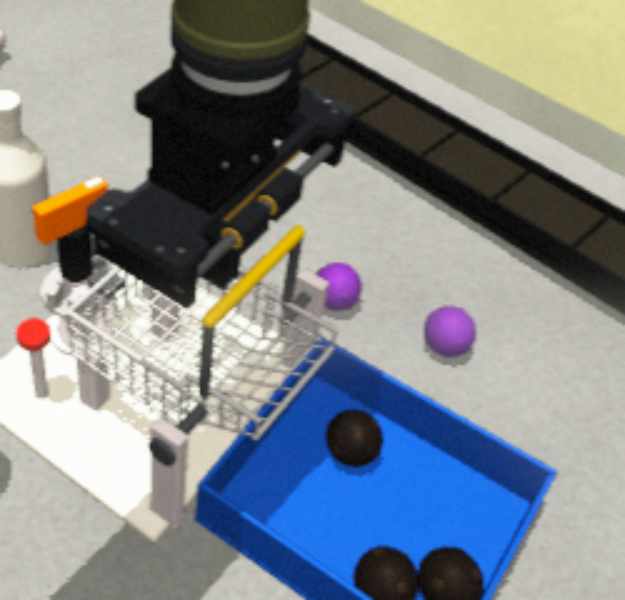

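View pics/top14.png

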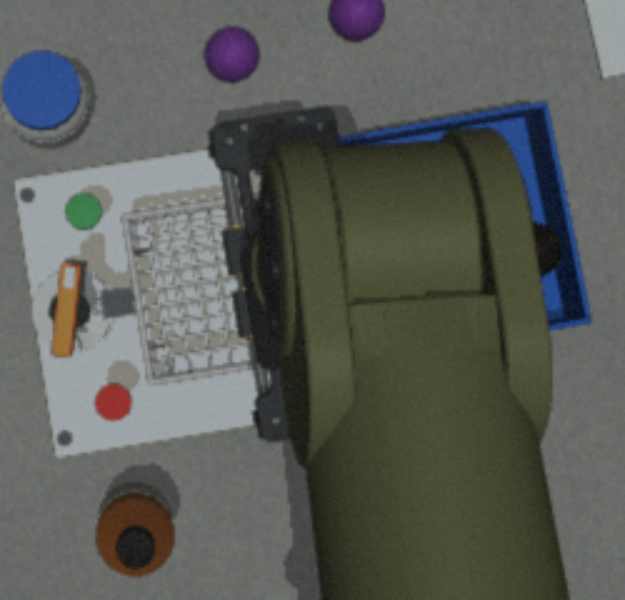

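Three nodules lie in the tray, and the basket is empty and back down. Next I raise the arm clear and do the final check.

```bash

python3 -m pendant '[[0,0,-0.1,0,0,0],[0,0,-0.22,0,0,0],[0,0,-0.35,0,0,0],[0,0,-0.5,0,0,0],[0,0,-0.65,0,0,0],[0,0,-0.78,0,0,0],[0,0,-0.88,0,0,0],[0,0,-0.9,0,0,0]]'
python3 -m pendant '[[0,-0.1,0,0,0,0],[0,-0.22,0,0,0,0],[0,-0.35,0,0,0,0],[0,-0.5,0,0,0,0],[0,-0.65,0,0,0,0],[0,-0.8,0,0,0,0],[0,-0.95,0,0,0,0],[0,-1,0,0,0,0]]'
python3 -m pendant '[[0,-0.1,0,0,0,0],[0,-0.22,0,0,0,0],[0,-0.35,0,0,0,0],[0,-0.5,0,0,0,0],[0,-0.65,0,0,0,0],[0,-0.8,0,0,0,0],[0,-0.95,0,0,0,0],[0,-1,0,0,0,0]]'
python3 -c "
from h import *
st()
T=cam('top');S=cam('side')
for n,c in(('side',S),('top',T)): cv2.imwrite(f'pics/{n}15.png',cv2.resize(c['frame'][:,:,::-1],None,fx=1.5,fy=1.5))
print('bar',blobs(T,'yellow')[0][1],blobs(S,'yellow')[0][1])
print(tri(T,blobs(T,'yellow')[0][1],S,blobs(S,'yellow')[0][1]))
def hull(c):
    h=cv2.cvtColor(c['frame'],cv2.COLOR_RGB2HSV); m=cv2.inRange(h,(100,120,40),(125,255,255)); n,l,s,ce=cv2.connectedComponentsWithStats(m); i=1+np.argmax(s[1:,4]); return s[i],cv2.boxPoints(cv2.minAreaRect(np.argwhere(l==i)[:,::-1].astype(np.float32)))
a=cv2.cvtColor(cv2.imread('pics/top0.png'),cv2.COLOR_BGR2RGB)
print('tray before',hull({'frame':a})); print('tray now',hull(T))
"
```

```text
time_s: 25.25
tool_pos: [0.519, 0.0212, 0.279]
tool_rot: [-180.0, -0.1, 9.1]
force: [-1.0, -1.2, 0.4]
grip_width: 0.0008
time_s: 26.25
tool_pos: [0.5026, 0.1214, 0.2782]
tool_rot: [-180.0, 0.0, 9.2]
force: [0.5, 0.1, -0.9]
grip_width: 0.0002
time_s: 27.25
tool_pos: [0.4866, 0.2201, 0.2781]
tool_rot: [-180.0, 0.0, 9.2]
force: [0.5, 0.7, -0.4]
grip_width: 0.0006
t 27.25 pos [0.4866 0.2201 0.2781] rot [-180.     0.     9.2] F [ 0.5  0.7 -0.4] w 0.0006
bar [319.80474934 206.49076517] [290.65558912 210.51359517]
(array([ 0.52275491, -0.0078833 ,  0.20977496]), np.float64(0.001978353578530958))
tray before (array([ 307,  141,  120,  107, 8033], dtype=int32), array([[305.2687 , 157.9261 ],
       [410.0471 , 139.11974],
       [426.1337 , 228.74522],
       [321.35532, 247.55159]], dtype=float32))
tray now (array([ 307,  141,  120,  107, 6966], dtype=int32), array([[305.34003, 157.9036 ],
       [410.141  , 139.18912],
       [426.1422 , 228.79605],
       [321.34125, 247.51053]], dtype=float32))
```

View pics/side15.png

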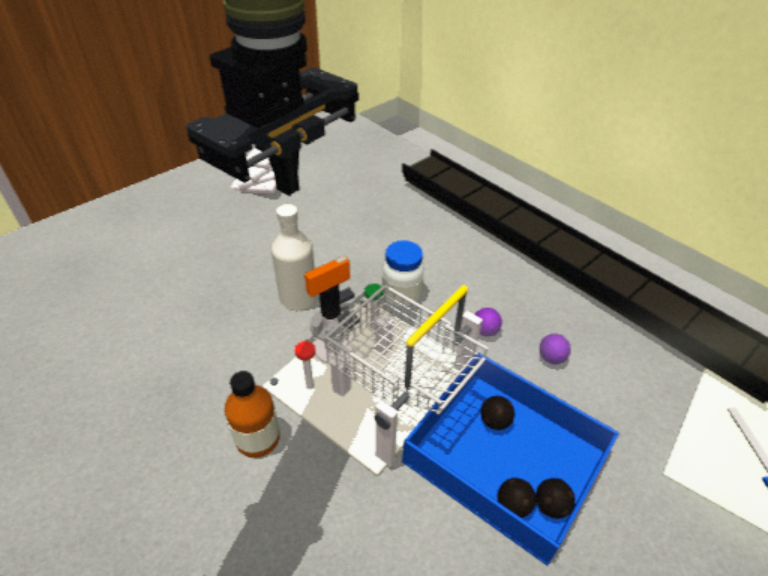

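View pics/top15.png

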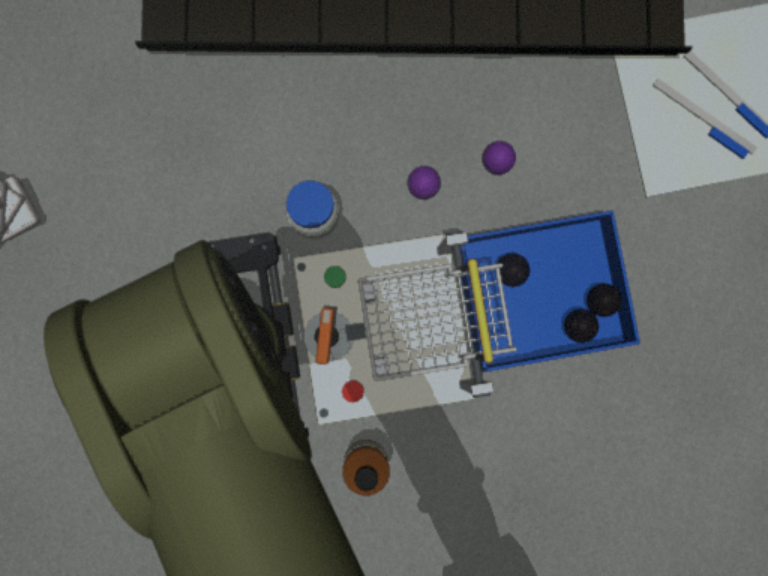

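```bash
python3 -c "
from h import *
c=cam('side')
def bb(f):
    h=cv2.cvtColor(f,cv2.COLOR_RGB2HSV)[150:215,190:250]
    m=cv2.inRange(h,(4,120,80),(22,255,255)); n,l,s,ce=cv2.connectedComponentsWithStats(m); i=1+np.argmax(s[1:,4]); ys,xs=np.nonzero(l==i); return 190+xs.min(),190+xs.max(),150+ys.min(),150+ys.max(),ce[i]+[190,150],s[i,4]
print('start',bb(cv2.imread('pics/side0.png')[:,:,::-1].copy())); print('now',bb(c['frame']))
def pr(a,z):
    t=np.radians(9+a-90); L=np.array([np.cos(t),np.sin(t),0]);W=np.array([-L[1],L[0],0])
    P=np.array([proj(c,[.4966,.1638,0]+s*.032*L+u*.007*W+np.array([0,0,w+z])) for s in(-1,1) for u in(-1,1) for w in(.147,.182)])
    return P.min(0).round(1),P.max(0).round(1)
print(pr(0,0),pr(74.5,0),pr(74.5,.005))
"
```

```text
start (np.int64(204), np.int64(231), np.int64(170), np.int64(197), array([217.71395881, 183.51029748]), np.int32(437))
now (np.int64(203), np.int64(232), np.int64(173), np.int64(197), array([217.41753653, 184.02922756]), np.int32(479))
(array([204. , 169.2]), array([233.3, 199.7])) (array([202.2, 169.8]), array([234.2, 199. ])) (array([202., 168.]), array([234.2, 197.3]))
```

```bash
python3 -c "
from cell import env
print(env.sign_off())"
```

```text
the job is handed in; nothing more can be done
None
```

The job is done and handed in at about 27 s of the 58 s allowed.

- **Knob:** I gripped the orange knob, raised it about 15 mm, and turned it +74.5° to the green-tag notch on the station's +x side. I then lowered it most of the way and let go so it snapped down.
- **Tipping:** With closed fingers on the yellow bar I tipped the basket to about 0.96 rad and held it for just over 2 s. I then guided the basket back to level along the same arc and moved the arm clear.

The last checks came out as follows:

- **Nodules and basket:** All three nodules are in the tray and the basket is empty. The yellow bar is back at its starting position to within 1 mm.
- **Bystanders:** The tray outline is unchanged to about 0.1 px. The bottles and jar look unmoved in the pictures, but I did not measure them.
- **Forces:** The force readings I took stayed at or below about 14 N, with the highest while raising and turning the knob.
- **Knob fully home:** This is the weakest check. The bar's lower edge in the side view matches the starting "home" picture to within a pixel, and one pixel is about 3 mm there. The 1.3 rad turn was set by the tool angle, and the pictures agree with it.

No check failed. The only disagreement was about 1 mm between the camera's knob position and where the grip centred, and I corrected for it while lifting.

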